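Put the storage jars away in the latched counter drawer

TASK

Put the dried storage jars away: slide the safety catch on top of the drawer unit fully open, pull the drawer out to its stop, and stand every lidded white jar from the drying mat upright on the drawer floor, leaving the cup and the pepper mill that stand among them in place. Only when all the jars are in and let go of, push the drawer fully home and slide the catch all the way back so that it locks the drawer.

Things in the scene. Friction and masses are not known exactly. Their poses are not given: they have to be found in the camera images.
- unit: Fixed drawer unit, pale wooden case, blue front: 240 deep (x), 400 wide (y), 130 high, turned up to 0.12 rad. Origin under its centre; x from front to back (away from the robot), y to the left seen from the robot, z up. Its face is at x = -120, the front edge of its top board (130 above the counter) at x = -105. A plant pot (66 across, 50 high) stands on top at x +60, y -130.
- drawer (a joint): Drawer, m: 0 = fully home, 0.160 = out at its stop. Slides along the unit's -x, about 1.2 N of friction, stays where left, though a jar knocked inside can jolt it out a few mm while the catch is open. The catch holds it shut (within about 4 mm) until slid some 35 mm open. Its blue front is 318 wide (unit's y -194 to +124), top edge 113 above the counter.
- drawer_handle (a point): Middle of the drawer's handle: round level steel bar 11 thick, 120 long along the unit's y, its axis 35 in front of the drawer front and 90 above the counter, on two thin stems 51 either side of the middle. Axes as unit; moves with the drawer.
- drawer_in (a point): Centre of the drawer floor's upper face, 20 above the counter; axes as unit, moves with the drawer. Floor 193 (x) x 288 (y); side and back walls 44 high above it, front panel (inner face x = -102) 93. At the stop, x = -97 to +57 lies clear of the case; inside, the case leaves 98 of height. A jar is put away when upright with its middle within 80 (x) and 130 (y) of here.
- latch (a joint): Safety catch, m: 0 = fully locked (end stop), 0.060 = fully open (end stop); starts at 0 to 0.010. Slides along the unit's +y to open, about 1.5 N of friction, stays where left. Its steel tongue (20 wide) hangs before the drawer front when locked, before the fixed blue stile beside it when open. With the drawer over 4 mm out, the tongue strikes the front's edge and cannot lock.
- latch_top (a point): Centre of the top of the catch's upright grip: grey block 24 (x) x 20 (y) x 36 high, from 137 to 173 above the counter, on a track whose upper face is at 136; at x = -70 and, locked, y = +100 of the unit. A flat steel arm 4 thick runs from its foot to the front. Axes as unit.
- mat: Fixed blue drying mat, 270 (x) x 330 (y) x 3 thick, origin under its centre, turned by up to 0.1 rad. The jars, the cup and the mill stand on it in shuffled places, in two rows about 120 apart in x, about 100 apart in y.
- jar0: Lidded storage jar, one of two to four alike (absent ones read None): white stoneware round body 60 across and 56 high with a thick heavy bottom, and a pale wooden lid 52 across and 16 high on top; 72 high in all, 175 to 350 g. Origin at the centre of its underside, z up its axis.
- jar1: Lidded storage jar, one of two to four alike (absent ones read None): white stoneware round body 60 across and 56 high with a thick heavy bottom, and a pale wooden lid 52 across and 16 high on top; 72 high in all, 175 to 350 g. Origin at the centre of its underside, z up its axis.
- jar2: Lidded storage jar, one of two to four alike (absent ones read None): white stoneware round body 60 across and 56 high with a thick heavy bottom, and a pale wooden lid 52 across and 16 high on top; 72 high in all, 175 to 350 g. Origin at the centre of its underside, z up its axis.
- jar3: Lidded storage jar, one of two to four alike (absent ones read None): white stoneware round body 60 across and 56 high with a thick heavy bottom, and a pale wooden lid 52 across and 16 high on top; 72 high in all, 175 to 350 g. Origin at the centre of its underside, z up its axis.
- cup: Bystander: blue ceramic cup, open, 66 across the rim, 85 high, on the mat. Origin at the centre of its underside.
- mill: Bystander: dark wooden pepper mill, 50 across, 88 high, on the mat. Origin at the centre of its underside.
There are look-alikes about, which are no part of the job. Leave any red look-alike of the jar0 alone.

How it is judged:
By the outcome, as a careful person would: the job done as asked, in the order asked, and still so for the second after the job is handed in, with the robot touching nothing.
Of jar0, jar1, jar2, jar3 only 2 to 4 are there at a start; the rules pass over those that are not, and their reading is None.
At some moment in a run one of jar0, jar1, jar2, jar3 may be knocked a few centimetres aside while the robot is not near it.
It also fails if it takes over 210 s, if anything falls off the work surface, if the arm or the gripper's body presses on something with over 40 N, if the wrist force passes 120 N, or if a joint passes its speed limit or range.

ROBOT

A 6-joint arm with a two-finger parallel gripper is mounted at the origin on the work surface. World frame = base frame: x ahead of the robot, y to its left, z up, the work surface at z = 0. Lengths are in m, angles in degrees, forces in N, time in s.
With the tool pointing down it reaches from about 0.3 to 0.75 m from the base axis. Payload 8.5 kg.
Tool frame: the origin (TCP) lies midway between the tips of the shut fingers; the grasp point (between the pads) lies 19 mm behind it; z points along the fingers, y is the line along which they close (so a half turn about z gives the same grasp; the last joint's range is limited). The gripper opens to 85 mm and grips with 20 to 120 N. Pads are 22 mm wide; open, the fingers measure 114 mm over their backs; the gripper's body (76 mm by 85 mm) begins 54 mm behind the grasp point. The pads swing forward as they close: fully open they stand 13 mm farther back than shut.
Start: joints at [52.179, 21.807, 74.336, -0, 83.858, -12.336], TCP at [0.237, 0.496, 0.231] pointing down, gripper open.
Joint ranges: [-178.18, 178.18], [-50.72, 133.34], [12.68, 142.11], [-81.47, 261.47], [9.98, 163.14], [-165.26, 165.26]. Speed limits (degrees/s): [136.94, 136.94, 180, 180, 180, 180].

INTERFACE

Orientations are given as a 3x3 rotation matrix whose columns are the frame's x, y, z axes.
In Python, from rig import observe, optics, order, spotter gives the robot as it stands.
- The arm moves only by the tool move_arm, never from a script. Its argument "series" is text: rows parted by semicolons, each of 5 numbers parted by spaces: the shift along the tool's x, y, z in cm, then the turn about the tool's z in degrees, then the opening, from -1 (shut) to 1 (fully open). A call has 1 to 8 rows; each row is the pose to reach, as a shift and turn from the pose commanded when the call began, along the tool's axes at that moment; what a row does not reach only later rows make up. A row lasts 1/8 s, in which the tool goes at most 62.5 mm and 10.7 degrees, less where a joint would pass 70% of its speed; a pose out of reach is approached as far as the arm can. A call with a gripper value outside its range is refused whole. The fingers move at their own pace and stop on an object; "force" is the grip in N (left out, the last holds). Time passes only in rows, so rows that repeat a pose let the fingers close. It gives the time, the measured TCP pose, the force, the opening and the grip force at its end, in the units of the state.
- observe(): the state, without advancing time (a new reading comes with each control period).
- optics.get_image(name): name is "scene" or "side" or "wrist"; returns a dict with "pixels" (384x512x3 uint8, blue, green, red), "camera_matrix" (3x3 intrinsics, pixels), "rvec" (rotation vector, rad) and "tvec" (3), from world to camera coordinates, as OpenCV has them. Camera axes: x right, y down, z forward; pixel columns grow to the right and rows downward; lengths in m; the calibration is good to about 2 mm. A picture is of the moment at which its call begins. There is no depth.
- order.close_job(): hands the job in; it is judged then, once.
Trained networks look in the newest picture that a camera, given by its name, has taken for a name from the list of things; names that differ only in an ending like _2 or _b are one class to them, and where a whole thing is asked for, a point or a joint stands for the part that bears it (a point fixed in the world has none). Each returns a list of dicts, best first, with "score" (0 to 1); they miss things now and then, are a little off and sometimes report something else, mostly with a low value. They report only what shows in the picture. A call takes as long as a camera call. They do not tell look-alikes from the thing itself.
- spotter.find_in(thing, camera): "point" ([x, y, z] in m, in world coordinates, good to about 4 mm: the middle of the surface that is visible of it).
- spotter.cut_out(thing, camera): "pixels" (384x512 bool, what is visible of it).
- spotter.mark_of(thing, camera): "point" ([x, y, z] in m, in world coordinates, good to about 4 mm: a listed point, or the origin of a listed thing).
The state is a dict: "time_s": time; "q": joint angles; "qvel": joint speeds; "joint_efforts": joint torques, N m; "position": TCP position; "tool_rot": TCP orientation; "ft_force": force on the tool from outside, world axes, zero at the start; "wrist_torque": the same for the moment, N m; "grip_width": finger opening in m; "gripper_force": force on a finger pad.
Only numpy, scipy, OpenCV 4.12 (cv2) and the standard library are available. Lean on these libraries where they do the work, as an engineer would, in place of code of your own. Each camera call takes 0.05 s, during which the arm holds its last target. There are 200 camera calls.

## Working session

There is one attempt and no reset: what is moved stays moved. The work goes in short steps, Python scripts to look and compute and a tool call to move; the robot and the scene stay as the last step left them, time stands still between calls to the robot, and variables do not carry over. Pictures are saved under pics/ and viewed, at most 14 in all, crops included, and the job is handed in when it is done.

Besides the shell and the picture viewer there is one more tool, called after ">>>" by a JSON object that holds its "api" and its "payload", one argument or row to a line. move_arm: Moves the arm, as the interface text tells. Its arguments: {"type":"object","properties":{"series":{"type":"string"},"force":{"type":"number"}},"required":["series"]}

```bash
mkdir -p pics; ls; cat > look.py <<'E'
import cv2,numpy as np
from rig import observe,optics,order,spotter
E
python3 - <<'E'
from look import *
s=observe();print(s['time_s'],s['position'],np.round(s['tool_rot'],3),s['grip_width'])
ims=[]
for n in("scene","side"):
    d=optics.get_image(n);ims.append(d['pixels']);cv2.imwrite(f'pics/{n}0.png',d['pixels'])
    for t in("unit","drawer_handle","drawer_in","latch_top","mat","jar0","cup","mill"):
        for r in spotter.mark_of(t,n): print(n,t,np.round(r['point'],3),round(r['score'],2))
E
```

```text
pics
0.0 [0.23645809 0.49624734 0.23070016] [[-0.903  0.43  -0.001]
 [ 0.43   0.903 -0.001]
 [ 0.    -0.001 -1.   ]] 0.0853427392343619
scene unit [ 0.761 -0.104 -0.003] 0.67
scene drawer_handle [ 0.606 -0.144  0.089] 0.54
scene drawer_handle [0.592 0.185 0.004] 0.3
scene drawer_in [0.577 0.298 0.002] 0.43
scene latch_top [ 0.689 -0.006  0.17 ] 0.72
scene latch_top [0.461 0.197 0.004] 0.22
scene mat [0.512 0.291 0.001] 0.9
scene mat [ 0.607 -0.142  0.087] 0.31
scene jar0 [0.591 0.184 0.006] 0.83
scene jar0 [0.46  0.195 0.003] 0.81
scene jar0 [0.364 0.039 0.001] 0.73
scene jar0 [0.433 0.395 0.007] 0.61
scene cup [0.457 0.283 0.003] 0.74
scene mill [0.578 0.295 0.002] 0.93
side unit [ 0.76  -0.102 -0.001] 0.9
side drawer_handle [ 0.608 -0.14   0.09 ] 0.54
side latch_top [ 0.432  0.393 -0.001] 0.64
side latch_top [ 0.688 -0.002  0.174] 0.55
side mat [ 0.511  0.29  -0.001] 0.79
side jar0 [0.459 0.191 0.003] 0.97
side jar0 [0.593 0.184 0.002] 0.93
side jar0 [0.366 0.04  0.   ] 0.91
side jar0 [0.434 0.393 0.002] 0.82
side cup [0.46  0.286 0.004] 0.6
side mill [0.578 0.294 0.002] 0.69
side mill [0.457 0.194 0.004] 0.56
```

View pics/scene0.png

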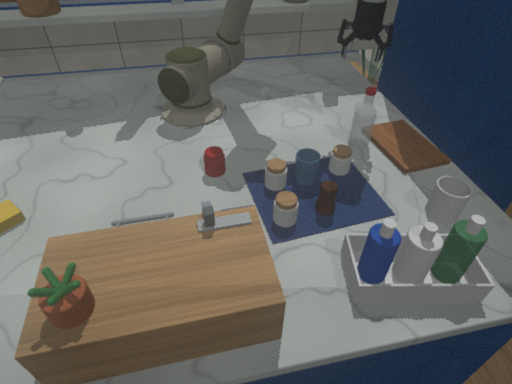

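View pics/side0.png

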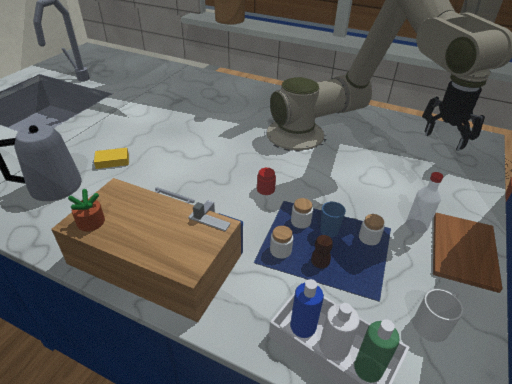

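The scene view shows three white jars with wooden lids at (276,175), (286,209) and (341,160). The red-bodied look-alike is at (214,161) and I leave it alone. The cup is at (308,167) and the mill at (327,197). Next I refine the unit's yaw and confirm the jars in one crop.

```bash
cat >> look.py <<'E'
def ray(d,uv,z):
    R,_=cv2.Rodrigues(np.array(d['rvec'],float));t=np.array(d['tvec'],float).reshape(3);K=np.array(d['camera_matrix'])
    c=-R.T@t;p=np.linalg.solve(K,np.c_[uv,np.ones(len(uv))].T);v=(R.T@p).T
    return (c+v*((z-c[2])/v[:,2])[:,None])[:,:2]
def marks(things,cams):
    for n in cams:
        optics.get_image(n)
        for t in things:
            for r in spotter.mark_of(t,n):
                if r['score']>.4: print(n,t,np.round(r['point'],4),round(r['score'],2))
E
python3 - <<'E'
from look import *
for n in("scene","side"):
    d=optics.get_image(n)
    if n=="scene": cv2.imwrite('pics/crop1.png',cv2.resize(d['pixels'][120:250,190:390],None,fx=3.5,fy=3.5,interpolation=2))
    for r in spotter.cut_out("drawer_handle",n)[:2]:
        m=r['pixels'];uv=np.argwhere(m)[:,::-1].astype(float)
        P=ray(d,uv,.09);c=P.mean(0);w,V=np.linalg.eigh(np.cov((P-c).T));v=V[:,1]*np.sign(V[1,1])
        print(n,r['score'],len(uv),uv.mean(0),c,np.degrees(np.arctan2(-v[0],v[1])),np.ptp((P-c)@v))
    for r in spotter.cut_out("unit",n)[:1]:
        m=r['pixels'].astype(np.uint8);cs=max(cv2.findContours(m,0,2)[0],key=cv2.contourArea)
        ap=cv2.approxPolyDP(cs,4,True)[:,0].astype(float);print(n,'unit',np.c_[ap,ray(d,ap,.13)].round(3).tolist())
E
```

```text
scene 0.6 315 [141.56507937 218.49206349] [ 0.60595828 -0.14275639] 1.1662704114950007 0.12776634583661733
scene unit [[253.0, 206.0, 0.656, 0.092], [215.0, 211.0, 0.654, 0.012], [206.0, 200.0, 0.618, -0.002], [197.0, 214.0, 0.656, -0.024], [115.0, 220.0, 0.64, -0.185], [109.0, 228.0, 0.659, -0.195], [49.0, 238.0, 0.662, -0.303], [28.0, 292.0, 0.777, -0.31], [31.0, 299.0, 0.792, -0.302], [15.0, 358.0, 0.886, -0.3], [39.0, 383.0, 0.928, -0.259], [82.0, 383.0, 0.939, -0.202], [278.0, 337.0, 0.932, 0.072], [284.0, 300.0, 0.876, 0.097]]
side 0.74 17395 [151.63771199 244.28617419] [ 0.7852827  -0.08448871] -6.736567781685644 0.5510488858939746
side 0.54 160 [174.89375 195.08125] [ 0.60973597 -0.13384504] 0.46328449327629434 0.1275879202965617
side unit [[69.0, 198.0, 0.783, -0.343], [72.0, 211.0, 0.817, -0.298], [52.0, 228.0, 0.883, -0.296], [68.0, 263.0, 0.946, -0.18], [195.0, 321.0, 0.943, 0.147], [242.0, 252.0, 0.744, 0.148], [242.0, 222.0, 0.657, 0.104], [216.0, 213.0, 0.658, 0.03], [208.0, 200.0, 0.624, -0.014], [194.0, 203.0, 0.651, -0.04], [159.0, 188.0, 0.642, -0.158], [153.0, 192.0, 0.663, -0.162], [117.0, 179.0, 0.663, -0.285], [90.0, 197.0, 0.755, -0.297], [83.0, 190.0, 0.742, -0.334], [81.0, 200.0, 0.775, -0.309]]
```

View pics/crop1.png

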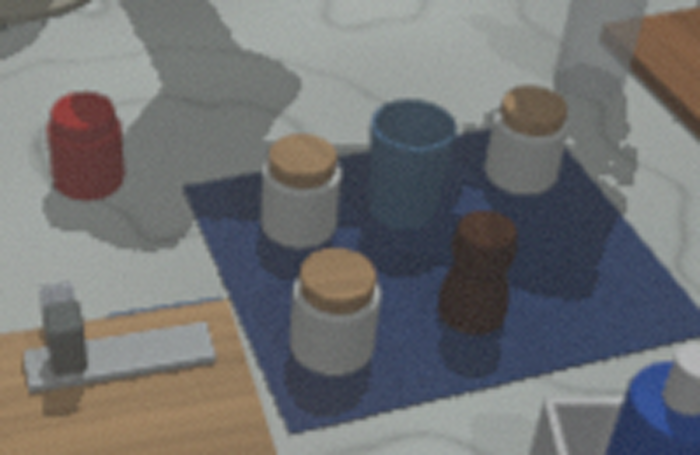

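The crop confirms it: the three wooden-lidded white jars are at crop pixels (300,190), (338,312) and (527,140). The red one at (87,145) is the look-alike, and the cup and mill stand between the jars.

>>> {"api": "move_arm", "payload": {
  "series": "-4 -1.8 -0.3 8 -1; -8 -3.7 -0.6 16 -1; -12 -5.5 -1 24 -1; -16 -7.3 -1.3 32 -1; -20 -9.1 -1.6 40 -1; -24 -11 -2 48 -1; -28 -12.8 -2 56 -1; -32 -14.6 -2 63.4 -1"
}}

```text
time_s: 2.2
position: [0.4635, 0.2258, 0.2515]
tool_rot: [[-0.015, 1.0, 0.0], [1.0, 0.015, 0.0], [0.0, 0.0, -1.0]]
ft_force: [0.5, -0.4, 0.2]
grip_width: -0.0003
gripper_force: 0.0
```

```bash
python3 - <<'E'
from look import *
s=observe();R=np.array(s['tool_rot']);print(s['position'],np.degrees(np.arctan2(R[1,1],R[0,1])))
print(R.T@(np.array([.686,-.040,.2])-s['position']))
E
```

```text
[0.46350967 0.22576182 0.25147038] 0.8580937175204215
[-0.26906916  0.21846799  0.05151718]
```

>>> {"api": "move_arm", "payload": {
  "series": "-4 3.2 0 0 -1; -9 7.2 0 0 -1; -14.5 11.5 0 0 -1; -20 16 0 0 -1; -25 20.2 0 0 -1; -26.9 21.8 2 0 -1; -26.9 21.8 4 0 -1;-26.9 21.8 4 0 -1"
}}

```text
time_s: 3.2
position: [0.6854, -0.0379, 0.2094]
tool_rot: [[-0.019, 1.0, -0.004], [1.0, 0.019, 0.001], [0.001, -0.004, -1.0]]
ft_force: [0.2, 0.9, -0.2]
grip_width: -0.0001
gripper_force: 0.0
```

```bash
python3 - <<'E'
from look import *
d=optics.get_image("wrist");cv2.imwrite('pics/w1.png',d['pixels'])
for n in("wrist","side","scene"):
    marks(["latch_top","drawer_handle"],[n])
s=observe();print(s['position'])
E
```

```text
wrist latch_top [ 6.889e-01 -2.000e-04  1.749e-01] 0.84
side latch_top [0.4574 0.2848 0.0029] 0.74
side latch_top [ 0.6885 -0.0036  0.1725] 0.49
side drawer_handle [ 0.608  -0.1367  0.0918] 0.69
scene latch_top [ 0.6913 -0.0039  0.1715] 0.58
scene drawer_handle [ 0.6081 -0.1374  0.0869] 0.74
scene drawer_handle [0.5128 0.2903 0.0022] 0.48
[ 0.68585851 -0.0375737   0.21169338]
```

View pics/w1.png

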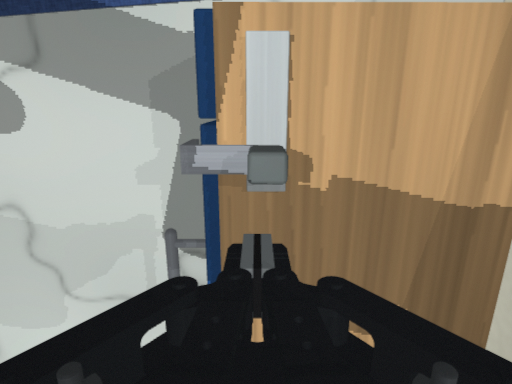

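The wrist view shows the catch grip at (268,165), ahead of the shut fingers at (258,255). I go down beside it and push toward +y.

>>> {"api": "move_arm", "payload": {
  "series": "0 0.3 3 0 -1; 0 0.3 5 0 -1; 0 0.3 6.4 0 -1; 0 0.3 6.4 0 -1; 1 0.3 6.4 0 -1; 2 0.3 6.4 0 -1; 3 0.3 6.4 0 -1; 3 0.3 6.4 0 -1"
}}

```text
time_s: 4.7
position: [0.6882, -0.0064, 0.1476]
tool_rot: [[-0.021, 1.0, 0.0], [1.0, 0.021, 0.0], [0.0, 0.0, -1.0]]
ft_force: [-0.2, 0.1, 1.2]
grip_width: -0.0001
gripper_force: 0.0
```

>>> {"api": "move_arm", "payload": {
  "series": "1 0 0 0 -1; 2 0 0 0 -1; 3 0 0 0 -1; 3.6 0 0 0 -1; 4 0 0 0 -1; 4.2 0 0 0 -1; 4.2 0 0 0 -1"
}}

```text
time_s: 5.58
position: [0.6873, 0.0345, 0.1471]
tool_rot: [[-0.02, 1.0, -0.001], [1.0, 0.02, 0.0], [0.0, -0.001, -1.0]]
ft_force: [-0.2, -0.2, -0.3]
grip_width: 0.0002
gripper_force: 0.0
```

>>> {"api": "move_arm", "payload": {
  "series": "0.2 0 0 0 -1; 0.4 0 0 0 -1;0.6 0 0 0 -1; 0.6 0 0 0 -1"
}}

```text
time_s: 6.08
position: [0.6873, 0.0349, 0.1473]
tool_rot: [[-0.016, 1.0, -0.001], [1.0, 0.016, -0.008], [-0.008, -0.001, -1.0]]
ft_force: [-2.0, -22.4, 0.1]
grip_width: 0.0003
gripper_force: 11.0
```

```bash
python3 - <<'E'
from look import *
marks(["latch_top"],["scene","side","wrist"])
d=optics.get_image("wrist");cv2.imwrite('pics/w2.png',d['pixels'])
E
```

```text
scene latch_top [0.6883 0.0564 0.1722] 0.54
side latch_top [0.6883 0.0565 0.1708] 0.66
wrist latch_top [0.69   0.0569 0.1738] 0.94
```

View pics/w2.png

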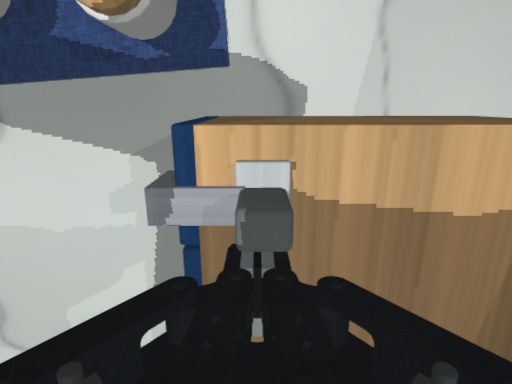

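The catch is against its open end stop (22 N back on the tool). The grip in the wrist view is at (264,217), with the tongue before the stile. Next I retreat and go to the handle.

>>> {"api": "move_arm", "payload": {
  "series": "-1 0 -1 0 -1; -1.5 0 -5 0 -1; -5 -2 -8 0 -0.8; -10 -5 -8 0 -0.5; -15 -8 -7 0 -0.43; -17.6 -8 -6 0 -0.43; -17.6 -8 -6 0 -0.43; -17.6 -8 -6 0 -0.43"
}}

```text
time_s: 7.42
position: [0.6111, -0.1363, 0.2077]
tool_rot: [[-0.02, 1.0, 0.001], [1.0, 0.02, 0.0], [0.0, 0.001, -1.0]]
ft_force: [0.7, 0.5, 0.3]
grip_width: 0.0246
gripper_force: 0.0
```

```bash
python3 - <<'E'
from look import *
s=observe();R=np.array(s['tool_rot']);print(s['position'],s['grip_width'])
for n in ["wrist","scene","side"]:
    d=optics.get_image(n)
    if n=="wrist": cv2.imwrite('pics/w3.png',d['pixels'])
    for r in spotter.mark_of("drawer_handle",n):
        if r['score']>.4: print(n,r['point'],R.T@(np.array(r['point'])-[0,0,.019]-s['position']))
E
```

```text
[ 0.61107338 -0.13632979  0.2077232 ] 0.02463885330419275
wrist [0.6038, -0.1397, 0.0879] [-0.00328671 -0.00741404  0.13881776]
scene [0.6081, -0.1397, 0.0884] [-0.00337314 -0.00311465  0.13832002]
side [0.6088, -0.14, 0.0918] [-0.00368563 -0.00241902  0.13492025]
```

View pics/w3.png

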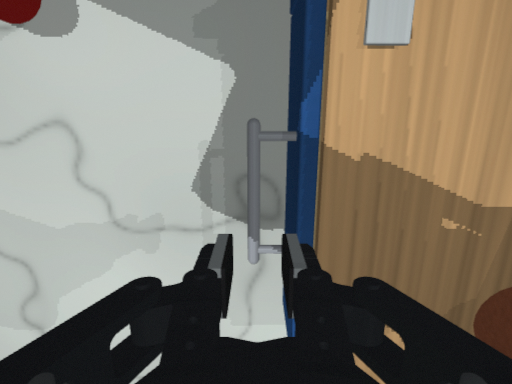

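The wrist view shows the bar at column 254, between the fingers (columns 222 and 293), running from row 120 to 262.

>>> {"api": "move_arm", "payload": {
  "series": "-0.3 -0.4 5 0 -0.43; -0.3 -0.4 9 0 -0.43; -0.3 -0.4 11.5 0 -0.43; -0.3 -0.4 12.5 0 -0.43; -0.3 -0.4 13.6 0 -0.43; -0.3 -0.4 13.6 0 -0.43"
}}

```text
time_s: 8.48
position: [0.6069, -0.1402, 0.0713]
tool_rot: [[-0.02, 1.0, -0.0], [1.0, 0.02, 0.0], [0.0, -0.0, -1.0]]
ft_force: [0.1, -0.8, -0.3]
grip_width: 0.0242
gripper_force: 0.0
```

>>> {"api": "move_arm", "payload": {
  "series": "0 0 0 0 -1; 0 0 0 0 -1; 0 0 0 0 -1; 0 0 0 0 -1",
  "force": 50
}}

```text
time_s: 8.98
position: [0.6073, -0.1404, 0.0722]
tool_rot: [[-0.019, 1.0, 0.002], [1.0, 0.019, -0.001], [-0.001, 0.002, -1.0]]
ft_force: [0.5, 0.7, 5.6]
grip_width: 0.0089
gripper_force: 49.1
```

>>> {"api": "move_arm", "payload": {
  "series": "0 -1 0 0 -1; 0 -2.5 0 0 -1; 0 -4 0 0 -1; 0 -6 0 0 -1; 0 -8 0 0 -1; 0 -10 0 0 -1; 0 -12 0 0 -1; 0 -12 0 0 -1"
}}

```text
time_s: 9.98
position: [0.4858, -0.1424, 0.0722]
tool_rot: [[-0.019, 1.0, 0.0], [1.0, 0.019, 0.0], [0.0, 0.0, -1.0]]
ft_force: [-1.3, 3.0, 8.2]
grip_width: 0.0093
gripper_force: 49.7
```

>>> {"api": "move_arm", "payload": {
  "series": "0 -1.5 0 0 -1; 0 -2.5 0 0 -1; 0 -3.3 0 0 -1; 0 -3.7 0 0 -1; 0 -4 0 0 -1; 0 -4.3 0 0 -1; 0 -4.3 0 0 -1"
}}

```text
time_s: 10.85
position: [0.4481, -0.1432, 0.0722]
tool_rot: [[-0.018, 1.0, 0.011], [1.0, 0.018, -0.0], [-0.001, 0.011, -1.0]]
ft_force: [22.4, 10.9, -4.0]
grip_width: 0.0091
gripper_force: 49.3
```

The drawer is at its stop (22 N, 159 mm travelled). I release it and check while rising.

>>> {"api": "move_arm", "payload": {
  "series": "0 0.3 0 0 -1; 0 0.3 0 0 -0.43; 0 0.3 0 0 -0.43; 0 0.3 0 0 -0.43; 0 0.3 -5 0 -0.43; 0 0.3 -11 0 -0.43; 0 0.3 -17 0 0; 0 0.3 -18 0 1"
}}

```text
time_s: 11.85
position: [0.4477, -0.144, 0.2549]
tool_rot: [[-0.019, 1.0, 0.006], [1.0, 0.019, -0.004], [-0.004, 0.006, -1.0]]
ft_force: [1.1, 0.0, 0.2]
grip_width: 0.0594
gripper_force: 0.0
```

```bash
python3 - <<'E'
from look import *
marks(["drawer_in","drawer_handle","latch_top","jar0"],["scene","side","wrist"])
s=observe();print(s['time_s'],s['position'])
E
```

```text
scene drawer_handle [ 0.4471 -0.1445  0.0852] 0.94
scene latch_top [0.6916 0.055  0.1715] 0.67
scene jar0 [0.5931 0.1867 0.0045] 0.94
scene jar0 [0.4327 0.3936 0.0068] 0.91
scene jar0 [0.3635 0.035  0.0016] 0.75
side drawer_in [ 0.6006 -0.1425  0.0175] 0.87
side drawer_handle [ 0.4482 -0.1404  0.0896] 0.7
side latch_top [0.6878 0.0539 0.1708] 0.6
side jar0 [0.462  0.1879 0.0025] 0.94
side jar0 [0.3636 0.0387 0.0025] 0.94
side jar0 [0.4326 0.3942 0.0005] 0.79
side jar0 [0.5907 0.1879 0.0024] 0.65
wrist drawer_in [ 0.6024 -0.1382  0.0202] 0.58
wrist drawer_handle [ 0.4462 -0.1418  0.0888] 0.83
wrist jar0 [ 3.644e-01  3.880e-02 -2.000e-04] 0.88
12.6 [ 0.44687944 -0.14338082  0.25124977]
```

>>> {"api": "move_arm", "payload": {
  "series": "5 2.5 0 0 1; 10 5 0 0 1; 15 7.5 0 0 1; 20 10 0 0 1; 25 12 0 0 1; 30 14 0 0 1; 32.6 15.1 2 0 1; 32.6 15.1 2 0 1"
}}

```text
time_s: 13.6
position: [0.5911, 0.187, 0.2293]
tool_rot: [[-0.022, 1.0, -0.004], [1.0, 0.022, -0.0], [-0.0, -0.004, -1.0]]
ft_force: [-1.0, -0.7, 0.1]
grip_width: 0.085
gripper_force: 0.0
```

```bash
cat >> look.py <<'E'
def rel(t,n,z,smin=.4):
    d=optics.get_image(n);s=observe();R=np.array(s['tool_rot'])
    for r in spotter.mark_of(t,n):
        if r['score']>smin: p=np.array(r['point']);q=p.copy();q[2]=z;print(n,t,p.round(4),round(r['score'],2),'cm',(100*R.T@(q-s['position'])).round(2))
E
python3 - <<'E'
from look import *
rel("jar0","wrist",.029);rel("jar0","side",.029)
print(observe()['position'],observe()['grip_width'])
E
```

```text
wrist jar0 [0.4872 0.171  0.0025] 0.97 cm [ -1.25 -10.4   20.18]
wrist jar0 [ 0.5932  0.18   -0.0007] 0.85 cm [-0.57  0.22 20.16]
wrist jar0 [ 0.364   0.0372 -0.0016] 0.63 cm [-14.38 -22.99  20.2 ]
side jar0 [0.5898 0.1851 0.0025] 0.98 cm [ 0.05 -0.19 20.3 ]
side jar0 [0.3644 0.0385 0.0005] 0.87 cm [-14.18 -23.    20.28]
side jar0 [ 0.4316  0.3946 -0.003 ] 0.79 cm [ 21.29 -15.61  20.28]
side jar0 [0.4884 0.17   0.0024] 0.68 cm [ -1.27 -10.36  20.29]
[0.59161852 0.18446293 0.23223089] 0.08546987710676936
```

The second jar has been knocked to about (0.488, 0.170). I take the first jar at (0.592, 0.183) now; there is enough finger clearance.

>>> {"api": "move_arm", "payload": {
  "series": "-0.1 0 5 0 1; -0.1 0 10 0 1; -0.1 0 15 0 1; -0.1 0 18 0 1; -0.1 0 20 0 1; -0.1 0 21 0 1; -0.1 0 21 0 1"
}}

```text
time_s: 14.68
position: [0.5917, 0.184, 0.0217]
tool_rot: [[-0.019, 1.0, 0.0], [1.0, 0.019, -0.0], [-0.0, 0.0, -1.0]]
ft_force: [-0.2, 0.1, 0.7]
grip_width: 0.0857
gripper_force: 0.0
```

>>> {"api": "move_arm", "payload": {
  "series": "0 0 0 0 -0.2; 0 0 0 0 -0.2; 0 0 0 0 -0.2; 0 0 0 0 -0.2",
  "force": 30
}}

```text
time_s: 15.18
position: [0.5919, 0.1845, 0.0226]
tool_rot: [[-0.02, 1.0, 0.002], [1.0, 0.02, -0.0], [-0.0, 0.002, -1.0]]
ft_force: [-1.1, -0.7, 4.8]
grip_width: 0.0592
gripper_force: 32.3
```

>>> {"api": "move_arm", "payload": {
  "series": "0 0 -2 0 -0.2; 0 0 -6 0 -0.2; 0 0 -11 0 -0.2; 0 0 -16 0 -0.2; 0 0 -20 0 -0.2; -3 0 -22 0 -0.2; -7 0 -22 0 -0.2"
}}

```text
time_s: 16.05
position: [0.5931, 0.1144, 0.2433]
tool_rot: [[-0.021, 1.0, 0.004], [1.0, 0.021, 0.0], [-0.0, 0.004, -1.0]]
ft_force: [0.6, 0.1, -2.6]
grip_width: 0.059
gripper_force: 33.4
```

>>> {"api": "move_arm", "payload": {
  "series": "-5 0 0 0 -0.2; -10 -0.5 0 0 -0.2; -15 -1 0 0 -0.2; -20 -1.3 0 0 -0.2; -25 -1.7 0 0 -0.2; -30 -1.7 0 0 -0.2; -33.4 -1.7 0 0 -0.2; -33.4 -1.7 0 0 -0.2"
}}

```text
time_s: 17.05
position: [0.5819, -0.222, 0.2407]
tool_rot: [[-0.016, 1.0, -0.001], [1.0, 0.016, 0.0], [0.0, -0.001, -1.0]]
ft_force: [-0.3, -0.3, -2.5]
grip_width: 0.0594
gripper_force: 33.4
```

```bash
python3 - <<'E'
from look import *
s=observe();R=np.array(s['tool_rot']);print(s['position'],s['ft_force'],s['grip_width'])
print(100*R.T@(np.array([.5825,-.2205,.041])-s['position']))
marks(["drawer_in"],["side","scene"])
d=optics.get_image("side");cv2.imwrite('pics/s2.png',d['pixels'])
E
```

```text
[ 0.58191454 -0.22197843  0.24068959] [-0.34325204 -0.25700995 -2.54295872] 0.05938672336622384
[ 0.14246378  0.07752272 19.96893353]
side drawer_in [ 0.6014 -0.1372  0.0191] 0.91
scene drawer_in [ 0.4502 -0.1451  0.0892] 0.74
```

View pics/s2.png

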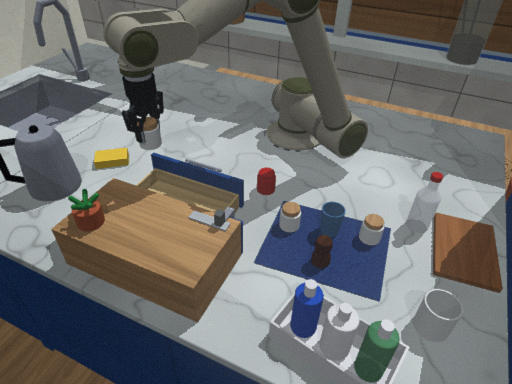

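The side view shows the drawer open around (195,190), the jar held over it at (149,133), the knocked jar at (290,216), and the other jar at (372,228).

>>> {"api": "move_arm", "payload": {
  "series": "0.1 0.1 5 0 -0.2; 0.1 0.1 10 0 -0.2; 0.1 0.1 14 0 -0.2; 0.1 0.1 17 0 -0.2; 0.1 0.1 18.5 0 -0.2; 0.1 0.1 19.3 0 -0.2; 0.1 0.1 19.8 0 -0.2; 0.1 0.1 19.8 0 -0.2"
}}

```text
time_s: 18.3
position: [0.5836, -0.2188, 0.0438]
tool_rot: [[-0.02, 1.0, 0.001], [1.0, 0.02, -0.0], [-0.0, 0.001, -1.0]]
ft_force: [0.1, -0.7, -2.0]
grip_width: 0.0591
gripper_force: 33.5
```

>>> {"api": "move_arm", "payload": {
  "series": "0 0 0.1 0 -0.2; 0 0 0.2 0 -0.2; 0 0 0.2 0 -0.2"
}}

```text
time_s: 18.68
position: [0.5834, -0.2188, 0.0414]
tool_rot: [[-0.019, 1.0, 0.0], [1.0, 0.019, -0.0], [-0.0, 0.0, -1.0]]
ft_force: [-0.0, -0.3, -2.2]
grip_width: 0.0596
gripper_force: 33.5
```

>>> {"api": "move_arm", "payload": {
  "series": "0 0 0.1 0 -0.2; 0 0 0.2 0 -0.2; 0 0 0.2 0 -0.2"
}}

```text
time_s: 19.05
position: [0.5836, -0.2188, 0.0396]
tool_rot: [[-0.019, 1.0, 0.001], [1.0, 0.019, -0.0], [-0.0, 0.001, -1.0]]
ft_force: [-0.3, -0.4, 0.1]
grip_width: 0.0593
gripper_force: 33.7
```

>>> {"api": "move_arm", "payload": {
  "series": "0 0 0 0 0.6; 0 0 0 0 0.9; 0 0 0 0 0.9; 0 0 -4 0 0.9; 0 0 -10 0 0.9; 0 0 -16 0 0.9; 0 0 -20 0 0.9; 4 0 -20 0 1"
}}

```text
time_s: 20.05
position: [0.5834, -0.1806, 0.2426]
tool_rot: [[-0.016, 1.0, 0.006], [1.0, 0.016, -0.004], [-0.004, 0.006, -1.0]]
ft_force: [-0.6, 0.6, -0.6]
grip_width: 0.0857
gripper_force: 0.0
```

>>> {"api": "move_arm", "payload": {
  "series": "5 -1 0 0 1; 11 -3 0 0 1; 17 -4.5 0 0 1; 23 -6 0 0 1; 29 -8 0 0 1; 34 -8.8 0 0 1; 35 -8.8 0 0 1; 35 -8.8 0 0 1"
}}

```text
time_s: 21.05
position: [0.4879, 0.1696, 0.2393]
tool_rot: [[-0.02, 1.0, 0.0], [1.0, 0.02, -0.0], [-0.0, 0.0, -1.0]]
ft_force: [0.2, -0.6, 0.1]
grip_width: 0.0852
gripper_force: 0.0
```

```bash
python3 - <<'E'
from look import *
rel("jar0","wrist",.022);rel("jar0","side",.022);rel("jar0","scene",.022)
marks(["cup","mill"],["scene","side"])
print(observe()['position'],observe()['grip_width'])
E
```

```text
wrist jar0 [0.4889 0.1695 0.0052] 0.93 cm [ 0.07  0.08 21.72]
wrist jar0 [3.605e-01 3.920e-02 2.000e-04] 0.84 cm [-12.71 -13.    21.73]
side jar0 [ 0.4864  0.167  -0.    ] 0.93 cm [-0.12 -0.18 21.72]
side jar0 [0.3602 0.0372 0.0017] 0.83 cm [-12.88 -13.03  21.73]
side jar0 [ 0.5848 -0.2183  0.0173] 0.63 cm [-38.82   8.97  21.73]
side jar0 [ 0.4324  0.3949 -0.    ] 0.57 cm [22.76 -5.17 21.72]
side jar0 [ 0.6013 -0.142   0.0163] 0.55 cm [-31.22  10.76  21.73]
scene jar0 [0.4904 0.1727 0.0028] 0.97 cm [ 0.43  0.24 21.73]
scene jar0 [ 0.5848 -0.2163  0.0208] 0.86 cm [-38.63   8.99  21.73]
scene jar0 [0.432  0.3914 0.0057] 0.8 cm [22.4  -5.22 21.72]
scene jar0 [ 0.3661  0.0375 -0.0022] 0.8 cm [-12.87 -12.43  21.73]
scene mill [0.5777 0.2946 0.0042] 0.95
side cup [0.457  0.284  0.0034] 0.59
side mill [ 0.5769  0.2948 -0.0014] 0.97
side mill [4.329e-01 3.947e-01 3.000e-04] 0.53
[0.4878545  0.16934619 0.23933605] 0.08572041833324397
```

>>> {"api": "move_arm", "payload": {
  "series": "0.1 0 5 0 1; 0.1 0 10 0 1; 0.1 0 15 0 1; 0.1 0 18.5 0 1; 0.1 0 20.5 0 1; 0.1 0 21.7 0 1; 0.1 0 21.7 0 1"
}}

```text
time_s: 22.52
position: [0.4877, 0.1704, 0.0221]
tool_rot: [[-0.019, 1.0, -0.001], [1.0, 0.019, -0.0], [-0.0, -0.001, -1.0]]
ft_force: [-0.4, 1.0, -0.1]
grip_width: 0.0853
gripper_force: 0.0
```

>>> {"api": "move_arm", "payload": {
  "series": "0 0 0 0 -0.2; 0 0 0 0 -0.2; 0 0 0 0 -0.2; 0 0 0 0 -0.2",
  "force": 30
}}

```text
time_s: 23.02
position: [0.4884, 0.1706, 0.0234]
tool_rot: [[-0.02, 1.0, 0.002], [1.0, 0.02, 0.0], [0.0, 0.002, -1.0]]
ft_force: [0.2, 0.3, 7.4]
grip_width: 0.0591
gripper_force: 32.4
```

>>> {"api": "move_arm", "payload": {
  "series": "0 0 -2 0 -0.2; 0 0 -6 0 -0.2; 0 0 -11 0 -0.2; 0 0 -16 0 -0.2; 0 0 -20 0 -0.2; -3 0 -22 0 -0.2; -7 0 -22 0 -0.2"
}}

```text
time_s: 23.9
position: [0.4893, 0.1002, 0.2441]
tool_rot: [[-0.021, 1.0, 0.004], [1.0, 0.021, -0.0], [-0.0, 0.004, -1.0]]
ft_force: [0.7, 0.0, -3.1]
grip_width: 0.0591
gripper_force: 33.4
```

>>> {"api": "move_arm", "payload": {
  "series": "-4 1.5 0 0 -0.2; -9 3.3 0 0 -0.2; -14 5.2 0 0 -0.2; -19 7 0 0 -0.2; -23 8.5 0 0 -0.2; -24.2 8.7 0 0 -0.2; -24.2 8.7 0 0 -0.2;-24.2 8.7 0 0 -0.2"
}}

```text
time_s: 24.9
position: [0.5805, -0.1385, 0.2426]
tool_rot: [[-0.021, 1.0, -0.0], [1.0, 0.021, 0.0], [0.0, -0.0, -1.0]]
ft_force: [0.8, 0.4, -1.5]
grip_width: 0.0592
gripper_force: 33.5
```

```bash
python3 - <<'E'
from look import *
rel("drawer_in","side",.0435)
s=observe();R=np.array(s['tool_rot']);print(s['position'],100*R.T@(np.array([.581,-.140,.0435])-s['position']))
E
```

```text
side drawer_in [ 0.6    -0.1399  0.0173] 0.88 cm [-0.19  1.94 19.92]
[ 0.58063362 -0.13854067  0.24267771] [-0.14775622  0.02937915 19.91776963]
```

>>> {"api": "move_arm", "payload": {
  "series": "-0.1 0 5 0 -0.2; -0.1 0 10 0 -0.2; -0.1 0 14 0 -0.2; -0.1 0 17 0 -0.2; -0.1 0 18.5 0 -0.2; -0.1 0 19.4 0 -0.2; -0.1 0 20 0 -0.2; -0.1 0 20 0 -0.2"
}}

```text
time_s: 26.0
position: [0.581, -0.1408, 0.0427]
tool_rot: [[-0.019, 1.0, 0.001], [1.0, 0.019, -0.0], [-0.0, 0.001, -1.0]]
ft_force: [-0.8, 0.2, -1.4]
grip_width: 0.0595
gripper_force: 33.6
```

>>> {"api": "move_arm", "payload": {
  "series": "0 0 0.1 0 -0.2; 0 0 0.2 0 -0.2; 0 0 0.2 0 -0.2"
}}

```text
time_s: 26.38
position: [0.5809, -0.1408, 0.0405]
tool_rot: [[-0.019, 1.0, 0.0], [1.0, 0.019, -0.0], [-0.0, 0.0, -1.0]]
ft_force: [-0.4, -0.3, -1.7]
grip_width: 0.0595
gripper_force: 33.6
```

>>> {"api": "move_arm", "payload": {
  "series": "0 0 0.1 0 -0.2; 0 0 0.15 0 -0.2; 0 0 0.15 0 -0.2"
}}

```text
time_s: 26.75
position: [0.5816, -0.1408, 0.0404]
tool_rot: [[-0.02, 1.0, 0.003], [1.0, 0.02, -0.001], [-0.001, 0.003, -1.0]]
ft_force: [-1.7, 1.6, 9.5]
grip_width: 0.0593
gripper_force: 34.7
```

>>> {"api": "move_arm", "payload": {
  "series": "0 0 0 0 0.6; 0 0 0 0 0.9; 0 0 0 0 0.9; 0 0 -4 0 0.9; 0 0 -10 0 0.9; 0 0 -16 0 0.9; 2 0 -20 0 0.9; 7 -1 -20 0 1"
}}

```text
time_s: 27.75
position: [0.5707, -0.0718, 0.2418]
tool_rot: [[-0.017, 1.0, 0.006], [1.0, 0.017, -0.002], [-0.002, 0.006, -1.0]]
ft_force: [0.1, 1.1, -1.3]
grip_width: 0.0853
gripper_force: 0.0
```

>>> {"api": "move_arm", "payload": {
  "series": "6 -1.5 0 0 1; 12 -3 0 0 1; 18 -5 0 0 1; 24 -7 0 0 1; 30 -8.5 0 0 1; 36 -10 0 0 1; 42 -11.5 0 0 1; 46 -12.8 0 0 1"
}}

```text
time_s: 28.75
position: [0.4314, 0.3888, 0.2386]
tool_rot: [[-0.021, 1.0, -0.0], [1.0, 0.021, 0.0], [0.0, -0.0, -1.0]]
ft_force: [0.7, -0.6, 0.3]
grip_width: 0.0857
gripper_force: 0.0
```

```bash
python3 - <<'E'
from look import *
rel("jar0","wrist",.022);rel("jar0","side",.022);rel("jar0","scene",.022)
print(observe()['position'],observe()['grip_width'])
d=optics.get_image("wrist");cv2.imwrite('pics/w4.png',d['pixels'])
E
```

```text
wrist jar0 [0.4336 0.3956 0.0021] 0.55 cm [ 0.32  0.43 21.64]
side jar0 [0.3632 0.0387 0.0016] 0.93 cm [-34.75  -7.61  21.65]
side jar0 [ 0.5827 -0.1422  0.0197] 0.88 cm [-53.33  13.92  21.65]
side jar0 [ 0.5843 -0.2144  0.0183] 0.76 cm [-60.55  13.92  21.65]
side jar0 [4.357e-01 3.956e-01 4.000e-04] 0.7 cm [ 0.77  0.44 21.64]
scene jar0 [0.4322 0.3954 0.0049] 0.95 cm [ 9.500e-01 -2.000e-02  2.166e+01]
scene jar0 [ 0.5807 -0.2175  0.0219] 0.86 cm [-60.62  13.63  21.69]
scene jar0 [0.5756 0.2948 0.0039] 0.73 cm [-9.39 14.12 21.66]
scene jar0 [0.3618 0.0369 0.0009] 0.67 cm [-34.76  -7.76  21.68]
scene jar0 [ 0.5838 -0.1409  0.0211] 0.58 cm [-52.96  14.09  21.69]
[0.43295475 0.3856322  0.23874107] 0.08540785263073433
```

View pics/w4.png

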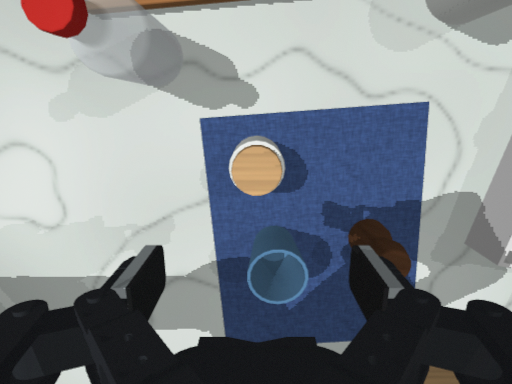

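The wrist view shows jar C's lid at (257,168), the cup at (278,270), the mill at (380,250) and the clear bottle at the top left (150,55). The path straight down is free.

>>> {"api": "move_arm", "payload": {
  "series": "0.8 0 5 0 1; 0.8 0 10 0 1; 0.8 0 15 0 1; 0.8 0 18.5 0 1; 0.8 0 20.5 0 1; 0.8 0 21.6 0 1; 0.8 0 21.6 0 1"
}}

```text
time_s: 29.98
position: [0.4327, 0.3939, 0.0227]
tool_rot: [[-0.019, 1.0, -0.0], [1.0, 0.019, -0.0], [-0.0, -0.0, -1.0]]
ft_force: [0.0, 0.2, -0.2]
grip_width: 0.086
gripper_force: 0.0
```

>>> {"api": "move_arm", "payload": {
  "series": "0 0 0 0 -0.2; 0 0 0 0 -0.2; 0 0 0 0 -0.2; 0 0 0 0 -0.2",
  "force": 30
}}

```text
time_s: 30.48
position: [0.4329, 0.3946, 0.024]
tool_rot: [[-0.019, 1.0, 0.002], [1.0, 0.019, 0.001], [0.001, 0.002, -1.0]]
ft_force: [-0.5, -0.9, 5.9]
grip_width: 0.0592
gripper_force: 32.6
```

>>> {"api": "move_arm", "payload": {
  "series": "0 0 -2 0 -0.2; 0 0 -6 0 -0.2; 0 0 -11 0 -0.2; 0 0 -16 0 -0.2; 0 0 -20 0 -0.2; -3 0 -22 0 -0.2; -7 0 -22 0 -0.2"
}}

```text
time_s: 31.35
position: [0.4338, 0.3242, 0.2443]
tool_rot: [[-0.021, 1.0, 0.003], [1.0, 0.021, 0.001], [0.001, 0.003, -1.0]]
ft_force: [0.8, -0.3, -3.4]
grip_width: 0.0594
gripper_force: 33.6
```

>>> {"api": "move_arm", "payload": {
  "series": "-5 2 0 0 -0.2; -10.5 3.8 0 0 -0.2; -16 5.7 0 0 -0.2; -21.5 7.7 0 0 -0.2; -27 9.7 0 0 -0.2; -32.5 11.6 0 0 -0.2; -37.5 13.4 0 0 -0.2;-38.9 13.8 0 0 -0.2"
}}

```text
time_s: 32.35
position: [0.5797, -0.0645, 0.2421]
tool_rot: [[-0.016, 1.0, -0.001], [1.0, 0.016, -0.0], [0.0, -0.001, -1.0]]
ft_force: [-0.3, -0.1, -3.7]
grip_width: 0.0592
gripper_force: 33.7
```

```bash
python3 - <<'E'
from look import *
rel("drawer_in","side",.0435)
s=observe();R=np.array(s['tool_rot']);print(s['position'],100*R.T@(np.array([.5795,-.062,.043])-s['position']))
E
```

```text
[ 0.57923668 -0.06270318  0.24232975] [ 0.0623845   0.04669749 19.93296399]
```

>>> {"api": "move_arm", "payload": {
  "series": "0.1 0 5 0 -0.2; 0.1 0 10 0 -0.2; 0.1 0 14 0 -0.2; 0.1 0 17 0 -0.2; 0.1 0 18.5 0 -0.2; 0.1 0 19.4 0 -0.2; 0.1 0 20 0 -0.2; 0.1 0 20 0 -0.2"
}}

```text
time_s: 33.45
position: [0.5795, -0.0607, 0.0432]
tool_rot: [[-0.02, 1.0, 0.001], [1.0, 0.02, -0.0], [-0.0, 0.001, -1.0]]
ft_force: [0.4, -0.3, -2.0]
grip_width: 0.0595
gripper_force: 33.7
```

>>> {"api": "move_arm", "payload": {
  "series": "0 0 0.1 0 -0.2; 0 0 0.2 0 -0.2; 0 0 0.2 0 -0.2"
}}

```text
time_s: 33.83
position: [0.5795, -0.0609, 0.041]
tool_rot: [[-0.019, 1.0, 0.001], [1.0, 0.019, -0.0], [-0.0, 0.001, -1.0]]
ft_force: [-0.2, -0.7, -1.1]
grip_width: 0.0595
gripper_force: 33.9
```

>>> {"api": "move_arm", "payload": {
  "series": "0 0 0.05 0 -0.2; 0 0 0.05 0 -0.2; 0 0 0.05 0 0.6; 0 0 0.05 0 0.9; 0 0 0.05 0 0.9; 0 0 -4 0 0.9; 0 0 -10 0 0.9; 0 0 -17 0 0.9"
}}

```text
time_s: 34.83
position: [0.5789, -0.0607, 0.2049]
tool_rot: [[-0.019, 1.0, -0.001], [1.0, 0.019, 0.0], [0.0, -0.001, -1.0]]
ft_force: [0.2, 0.1, -0.1]
grip_width: 0.0812
gripper_force: 0.0
```

>>> {"api": "move_arm", "payload": {
  "series": "-2 -5 -2 0 0; -5 -11 -2 0 -1; -8 -17 -2 0 -1; -8 -20 -2 0 -1; -8 -20 -2 0 -1"
}}

```text
time_s: 35.45
position: [0.3792, -0.1448, 0.2236]
tool_rot: [[-0.017, 1.0, 0.0], [1.0, 0.017, -0.0], [-0.0, 0.0, -1.0]]
ft_force: [0.4, -0.0, 0.4]
grip_width: -0.0002
gripper_force: 0.0
```

```bash
python3 - <<'E'
from look import *
marks(["jar0","cup","mill","drawer_handle"],["scene","side"])
d=optics.get_image("wrist");e=optics.get_image("scene");cv2.imwrite('pics/m5.png',np.hstack([cv2.resize(d['pixels'],(400,300)),cv2.resize(e['pixels'],(400,300))]))
print(observe()['position'],observe()['time_s'])
E
```

```text
scene jar0 [0.3626 0.0372 0.0017] 0.75
scene jar0 [ 0.5803 -0.0624  0.0256] 0.7
scene jar0 [ 0.585  -0.14    0.0177] 0.66
scene jar0 [ 0.5841 -0.2181  0.0233] 0.59
scene cup [0.4536 0.2853 0.0018] 0.7
scene mill [0.5787 0.2952 0.0061] 0.8
scene drawer_handle [ 0.4478 -0.1418  0.0867] 0.58
side jar0 [ 0.5867 -0.2164  0.0164] 0.81
side jar0 [ 0.5805 -0.1456  0.0201] 0.79
side jar0 [ 0.5819 -0.0597  0.0165] 0.57
side jar0 [0.3652 0.0409 0.0007] 0.57
side cup [0.453  0.2851 0.0027] 0.73
side mill [0.5799 0.2961 0.0016] 0.59
side drawer_handle [ 0.4476 -0.1442  0.0914] 0.9
[ 0.38105709 -0.14458814  0.22323961] 36.05
```

View pics/m5.png

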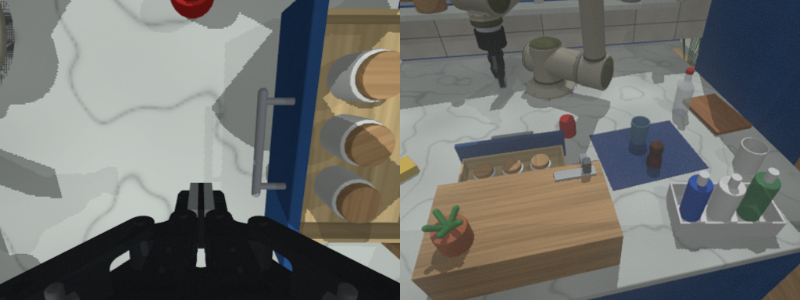

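All three jars stand in the drawer: lids in the wrist half at (380,75), (365,140) and (352,203). The cup and mill are in place. Now I push the drawer home against the bar.

>>> {"api": "move_arm", "payload": {
  "series": "0 0 5 0 -1; 0 0 10 0 -1; 0 0 13.5 0 -1; 0 0 15 0 -1; 0 1 15 0 -1; 0 2 15 0 -1; 0 3 15 0 -1; 0 3.5 15 0 -1"
}}

```text
time_s: 37.05
position: [0.4169, -0.1441, 0.0738]
tool_rot: [[-0.02, 1.0, 0.001], [1.0, 0.02, -0.001], [-0.001, 0.001, -1.0]]
ft_force: [0.4, 0.4, -0.4]
grip_width: 0.0002
gripper_force: 0.0
```

>>> {"api": "move_arm", "payload": {
  "series": "0 0.5 0 0 -1; 0 1 0 0 -1; 0 1.7 0 0 -1; 0 2.7 0 0 -1; 0 3.8 0 0 -1; 0 5 0 0 -1; 0 6.2 0 0 -1; 0 7.4 0 0 -1"
}}

```text
time_s: 38.05
position: [0.4908, -0.1425, 0.0733]
tool_rot: [[-0.02, 1.0, -0.0], [1.0, 0.02, -0.0], [-0.0, -0.0, -1.0]]
ft_force: [-1.7, -0.4, 0.6]
grip_width: -0.0001
gripper_force: 0.8
```

>>> {"api": "move_arm", "payload": {
  "series": "0 1.2 0 0 -1; 0 2.4 0 0 -1; 0 3.6 0 0 -1; 0 4.7 0 0 -1; 0 5.7 0 0 -1; 0 6.6 0 0 -1; 0 7.2 0 0 -1; 0 7.5 0 0 -1"
}}

```text
time_s: 39.05
position: [0.5652, -0.141, 0.0734]
tool_rot: [[-0.02, 1.0, 0.0], [1.0, 0.02, 0.0], [0.0, 0.0, -1.0]]
ft_force: [-2.1, -1.0, 1.0]
grip_width: -0.0001
gripper_force: 1.0
```

```bash
python3 - <<'E'
from look import *
marks(["drawer_handle"],["scene","side"])
print(observe()['position'],observe()['ft_force'])
E
```

```text
side drawer_handle [ 0.5843 -0.1393  0.0892] 0.58
[ 0.5648668  -0.14103661  0.07337995] [-0.22431207  0.69444487 -0.63534784]
```

>>> {"api": "move_arm", "payload": {
  "series": "0 0.5 0 0 -1; 0 1.1 0 0 -1; 0 1.6 0 0 -1; 0 1.9 0 0 -1; 0 2.2 0 0 -1; 0 2.2 0 0 -1"
}}

```text
time_s: 40.0
position: [0.5872, -0.1407, 0.0733]
tool_rot: [[-0.02, 1.0, 0.001], [1.0, 0.02, -0.0], [-0.0, 0.001, -1.0]]
ft_force: [0.1, 0.3, -0.0]
grip_width: 0.0001
gripper_force: 0.0
```

>>> {"api": "move_arm", "payload": {
  "series": "0 0.2 0 0 -1; 0 0.4 0 0 -1; 0 0.4 0 0 -1"
}}

```text
time_s: 40.38
position: [0.5892, -0.1406, 0.0733]
tool_rot: [[-0.019, 1.0, -0.004], [1.0, 0.019, 0.0], [0.0, -0.004, -1.0]]
ft_force: [-10.0, -1.2, 4.4]
grip_width: -0.0003
gripper_force: 4.9
```

>>> {"api": "move_arm", "payload": {
  "series": "0 0.2 0 0 -1; 0 0.2 0 0 -1; 0 -0.5 0 0 -1; 0 -2 0 0 -1; 0 -3 -5 0 -1; 0 -3 -10 0 -1; 4 0 -15 0 -1; 9 4 -15 0 -1"
}}

```text
time_s: 41.38
position: [0.6262, -0.056, 0.2271]
tool_rot: [[-0.017, 1.0, 0.008], [1.0, 0.017, -0.002], [-0.002, 0.008, -1.0]]
ft_force: [0.5, -0.8, -0.3]
grip_width: -0.0001
gripper_force: 0.0
```

```bash
python3 - <<'E'
from look import *
marks(["drawer_handle"],["scene","side"])
for n in("scene","side"): rel("latch_top",n,.147)
print(observe()['position'])
E
```

```text
scene drawer_handle [ 0.607  -0.1424  0.0888] 0.8
side drawer_handle [ 0.6058 -0.1396  0.0889] 0.75
scene latch_top [0.6906 0.0548 0.17  ] 0.59 cm [10.93  6.85  7.52]
side latch_top [0.6875 0.0585 0.1735] 0.54 cm [11.4   6.56  7.54]
[ 0.62409143 -0.05679831  0.2225207 ]
```

>>> {"api": "move_arm", "payload": {
  "series": "4 2 0 0 -1; 9 4 0 0 -1; 13 6 0 0 -1; 14.8 6.5 0 0 -1; 14.8 6.5 3 0 -1; 14.8 6.5 6 0 -1; 14.8 6.5 7.5 0 -1; 14.8 6.5 7.5 0 -1"
}}

```text
time_s: 42.78
position: [0.6863, 0.0926, 0.1472]
tool_rot: [[-0.018, 1.0, -0.001], [1.0, 0.018, -0.0], [-0.0, -0.001, -1.0]]
ft_force: [-0.3, 0.3, -0.2]
grip_width: 0.0002
gripper_force: 0.0
```

>>> {"api": "move_arm", "payload": {
  "series": "-1 0 0 0 -1; -2 0 0 0 -1; -3 0 0 0 -1; -4 0 0 0 -1; -5 0 0 0 -1; -6 0 0 0 -1; -6.5 0 0 0 -1; -6.5 0 0 0 -1"
}}

```text
time_s: 43.78
position: [0.6878, 0.0278, 0.1475]
tool_rot: [[-0.019, 1.0, -0.0], [1.0, 0.019, -0.0], [-0.0, -0.0, -1.0]]
ft_force: [-0.2, 0.1, -0.0]
grip_width: -0.0005
gripper_force: 0.0
```

>>> {"api": "move_arm", "payload": {
  "series": "-0.4 0 0 0 -1; -0.8 0 0 0 -1; -1.0 0 0 0 -1; -1.2 0 0 0 -1; -1.2 0 0 0 -1"
}}

```text
time_s: 44.4
position: [0.688, 0.0165, 0.1475]
tool_rot: [[-0.019, 1.0, -0.0], [1.0, 0.019, 0.0], [0.0, -0.0, -1.0]]
ft_force: [-0.6, 1.6, -1.3]
grip_width: -0.0001
gripper_force: 0.9
```

>>> {"api": "move_arm", "payload": {
  "series": "-0.2 0 0 0 -1; -0.3 0 0 0 -1; -0.3 0 0 0 -1"
}}

```text
time_s: 44.78
position: [0.688, 0.0163, 0.1476]
tool_rot: [[-0.022, 1.0, -0.0], [1.0, 0.022, 0.004], [0.004, -0.0, -1.0]]
ft_force: [-0.5, 13.1, -1.4]
grip_width: 0.0002
gripper_force: 6.5
```

Firm stop at 13 N, and the travel matches the locked position. I back off, rise clear and check.

>>> {"api": "move_arm", "payload": {
  "series": "-0.2 0 0 0 -1; 1 0 0 0 -1; 2 0 -3 0 -1; 3 -3 -8 0 -1; 5 -8 -10 0 -1; 8 -13 -10 0 -1; 10 -18 -10 0 -1; 10 -18 -10 0 -1"
}}

```text
time_s: 45.78
position: [0.5036, 0.1109, 0.2487]
tool_rot: [[-0.021, 1.0, 0.001], [1.0, 0.021, -0.001], [-0.001, 0.001, -1.0]]
ft_force: [1.1, -0.7, -0.3]
grip_width: -0.0002
gripper_force: 0.0
```

```bash
python3 - <<'E'
from look import *
marks(["drawer_handle","latch_top","cup","mill","jar0"],["scene","side"])
e=optics.get_image("scene");cv2.imwrite('pics/e1.png',cv2.resize(e['pixels'],(768,576)))
s=observe();print(s['position'],s['ft_force'],s['time_s'])
E
```

```text
scene drawer_handle [ 0.6064 -0.1412  0.0883] 0.52
scene latch_top [ 0.6885 -0.0042  0.1726] 0.72
scene cup [0.4557 0.2827 0.0019] 0.66
scene cup [ 0.7603 -0.1047 -0.0043] 0.65
scene mill [0.5748 0.2953 0.003 ] 0.63
scene jar0 [ 0.3638  0.0366 -0.0011] 0.93
scene jar0 [ 0.7594 -0.1052 -0.0015] 0.62
scene jar0 [0.5788 0.2989 0.0033] 0.52
side drawer_handle [ 0.6099 -0.1356  0.0917] 0.46
side latch_top [ 0.6905 -0.0051  0.1742] 0.66
side cup [0.4596 0.2843 0.0009] 0.9
side mill [ 0.5801  0.2943 -0.0009] 0.75
side mill [ 0.6104 -0.1377  0.091 ] 0.73
side jar0 [3.648e-01 4.030e-02 2.000e-04] 0.96
[0.50640505 0.10980954 0.2476069 ] [-0.47116946 -0.33235994  0.04977633] 46.425
```

View pics/e1.png

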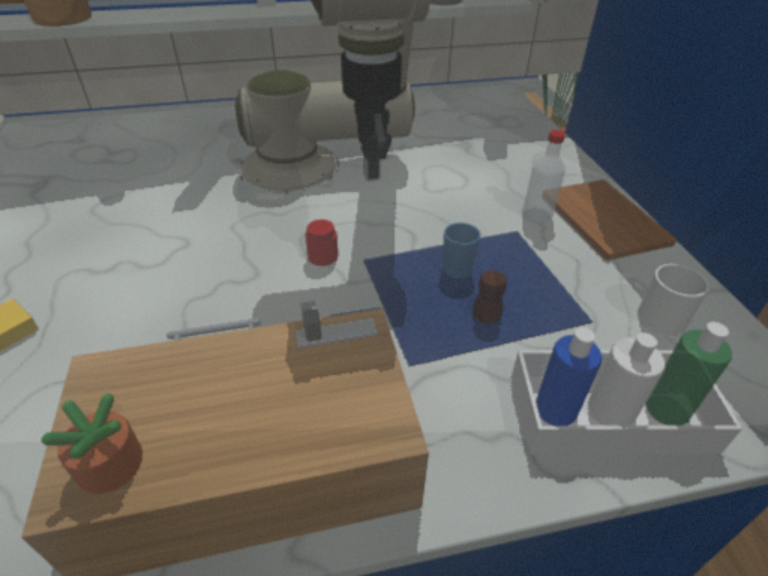

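The picture shows the drawer home (handle at (213,328)) and the catch locked (grip at (311,322)). The cup (461,250), mill (490,297) and red look-alike (321,242) have not moved, and the robot is clear of everything.

```bash
python3 -c "
from rig import order
print(order.close_job())"
```

```text
the job is handed in; nothing more can be done
None
```

The job is handed in: all three white jars stand upright in the drawer, the drawer is pushed fully home and the catch is locked, with the cup, mill and red look-alike left in place (the judge's result was not shown).

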